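# Rack the bearing-press drifts in order of size

### The job

Put the four aluminium bearing drifts away on the rack board: one standing upright on the middle of each rubber pad, in order of flange diameter, with the largest next to the steel end stop and the smallest at the far end. Set them down, do not drop them.

Things in the scene. Friction and masses are not known exactly. Their poses are not given: they have to be found in the camera images.
- drift_a: The smallest bearing drift: a bare aluminium piece standing upright, a round flange 30 mm in diameter and 14 mm thick with a round stem 22 mm in diameter rising from its middle to 58 mm above the underside (same stem on all four), about 60 g. Origin: centre of the underside; z up along the stem.
- drift_b: The second smallest bearing drift: a bare aluminium piece standing upright, a round flange 40 mm in diameter and 14 mm thick with a round stem 22 mm in diameter rising from its middle to 58 mm above the underside (same stem on all four), about 80 g. Origin: centre of the underside; z up along the stem.
- drift_c: The second largest bearing drift: a bare aluminium piece standing upright, a round flange 50 mm in diameter and 14 mm thick with a round stem 22 mm in diameter rising from its middle to 58 mm above the underside (same stem on all four), about 110 g. Origin: centre of the underside; z up along the stem.
- drift_d: The largest bearing drift: a bare aluminium piece standing upright, a round flange 60 mm in diameter and 14 mm thick with a round stem 22 mm in diameter rising from its middle to 58 mm above the underside (same stem on all four), about 145 g. Origin: centre of the underside; z up along the stem.
- board: Fixed plywood rack board lying flat, 74 x 390 mm, 12 mm thick. Origin: centre of its underside, on the bench; y runs along its length. The four pads lie in a row along it, 75 mm apart.
- pad_1: Fixed round black rubber pad on the board, 64 mm in diameter, 3 mm thick, number 1 of the row counted along the board's +y (-112.5 mm from the board's middle). Origin: centre of its underside, 12 mm above the bench, so its top is 15 mm above the bench.
- pad_2: Fixed round black rubber pad on the board, 64 mm in diameter, 3 mm thick, number 2 of the row counted along the board's +y (-37.5 mm from the board's middle). Origin: centre of its underside, 12 mm above the bench, so its top is 15 mm above the bench.
- pad_3: Fixed round black rubber pad on the board, 64 mm in diameter, 3 mm thick, number 3 of the row counted along the board's +y (37.5 mm from the board's middle). Origin: centre of its underside, 12 mm above the bench, so its top is 15 mm above the bench.
- pad_4: Fixed round black rubber pad on the board, 64 mm in diameter, 3 mm thick, number 4 of the row counted along the board's +y (112.5 mm from the board's middle). Origin: centre of its underside, 12 mm above the bench, so its top is 15 mm above the bench.
- stop: Steel end stop: an upright bar 64 mm across the board, 16 mm thick, 36 mm high with two 4 mm screw heads on top, fixed on the board beyond the last pad at one end, 178 mm from the board's middle; it may be at either end (the other end has only a 6 mm high wooden batten). Origin: centre of its underside, 12 mm above the bench.
There are look-alikes about, which are no part of the job. Leave any brown or red look-alike of the drift_d alone.

How it is judged (in metres and radians):
At the end, for the whole second after the job is handed in: Each drift stands released, at rest and upright (within 0.08 rad) with its underside on the top of its pad (origin less than 6 mm above the pad's underside) and its axis within 12 mm of the pad's centre; going away from the stop the order is largest, second largest, second smallest, smallest (((horizontal distance between stop and pad_4 below 0.1 m and horizontal distance between drift_a and pad_1 below 0.012 m and z of drift_a in the frame of pad_1 between 0 and 0.006 m and horizontal distance between drift_b and pad_2 below 0.012 m and z of drift_b in the frame of pad_2 between 0 and 0.006 m and horizontal distance between drift_c and pad_3 below 0.012 m and z of drift_c in the frame of pad_3 between 0 and 0.006 m and horizontal distance between drift_d and pad_4 below 0.012 m and z of drift_d in the frame of pad_4 between 0 and 0.006 m) or (horizontal distance between stop and pad_1 below 0.1 m and horizontal distance between drift_a and pad_4 below 0.012 m and z of drift_a in the frame of pad_4 between 0 and 0.006 m and horizontal distance between drift_b and pad_3 below 0.012 m and z of drift_b in the frame of pad_3 between 0 and 0.006 m and horizontal distance between drift_c and pad_2 below 0.012 m and z of drift_c in the frame of pad_2 between 0 and 0.006 m and horizontal distance between drift_d and pad_1 below 0.012 m and z of drift_d in the frame of pad_1 between 0 and 0.006 m)) and angle between each of drift_a, drift_b, drift_c, drift_d's own z axis and vertical below 0.08 rad and linear speed of each of drift_a, drift_b, drift_c, drift_d below 0.02 m/s and angular speed of each of drift_a, drift_b, drift_c, drift_d below 0.2 rad/s and contact force between the fingers and drift_a below 0.05 N and contact force between the fingers and drift_b below 0.05 N and contact force between the fingers and drift_c below 0.05 N and contact force between the fingers and drift_d below 0.05 N); the robot touches nothing.
It fails at once if drift_a is dropped (falls free faster than 0.7 m/s, about 25 mm) (linear speed of drift_a above 0.7 m/s and contact force between the fingers and drift_a below 0.05 N).
It fails at once if drift_b is dropped (falls free faster than 0.7 m/s, about 25 mm) (linear speed of drift_b above 0.7 m/s and contact force between the fingers and drift_b below 0.05 N).
It fails at once if drift_c is dropped (falls free faster than 0.7 m/s, about 25 mm) (linear speed of drift_c above 0.7 m/s and contact force between the fingers and drift_c below 0.05 N).
It fails at once if drift_d is dropped (falls free faster than 0.7 m/s, about 25 mm) (linear speed of drift_d above 0.7 m/s and contact force between the fingers and drift_d below 0.05 N).
It also fails if it takes over 96 s, if anything falls off the work surface, if the arm or the gripper's body presses on something with over 40 N, if the wrist force passes 120 N, or if a joint passes its speed limit or range.

### The arm

A 6-joint arm with a two-finger parallel gripper is mounted at the origin on the work surface. World frame = base frame: x ahead of the robot, y to its left, z up, the work surface at z = 0. Lengths are in mm, angles in rad, forces in N, time in s.
With the tool pointing down it reaches from about 350 to 875 mm from the base axis. Payload 4.2 kg.
Tool frame: the origin (TCP) lies at the very end of the fingers, on their centre line; the grasp point (between the pads) lies 19 mm behind it; z points along the fingers, y is the line along which they close (so a half turn about z gives the same grasp; the last joint's range is limited). The gripper opens to 87 mm and grips with 3 to 60 N. Pads are 19 mm wide; open, the fingers measure 117 mm over their backs; the gripper's body (75 mm by 190 mm) begins 51 mm behind the grasp point.
Start: joints at [1.473, 0.385, 0.008, 0, -1.194, -0.259], TCP at [218.266, 585.627, 222.55] pointing down, gripper open.
Joint ranges: [-3.14, 3.14], [-1.21, 2.06], [-1.07, 1.41], [-3.16, 2.05], [-2.99, -0.16], [-3.1, 3.1]. Speed limits (rad/s): [2.79, 2.79, 3.14, 3.14, 3.14, 3.14].

### API

Orientations are given as a 3x3 rotation matrix whose columns are the frame's x, y, z axes.
In Python, from station import get_obs, capture, job_done gives the robot as it stands.
- The arm moves only by the shell command python3 -m pendant 'ROWS'. ROWS is JSON, a list of rows, each an object with "claw": the finger opening in m, from 0 to 0.087; "offset": the shift along the tool's x, y, z in m, a list of three; "rot": the turn, a rotation vector about the tool's x, y, z in degrees, a list of three. In form: [{"claw": claw, "offset": [x, y, z], "rot": [ax, ay, az]}, ...]. A call has 1 to 12 rows; each row shifts and turns the commanded pose from where the row before left it, along the tool's axes as they then stand; what a row does not reach is not made up. A row lasts 1/10 s, in which the tool goes at most 50 mm and 8.59 degrees, less where a joint would pass 70% of its speed; a pose out of reach is approached as far as the arm can. A call is refused whole if a number of a shift passes 0.05 or a number of a turn 8.59, either way. A call with a gripper value outside its range is refused whole. The fingers move at their own pace and stop on an object; the grip force is fixed at half the most. Time passes only in rows, so rows that do not move let the fingers close. It gives the time, the measured TCP pose, the force, the opening and the grip force at its end, in the units of the state.
- get_obs(): the state, without advancing time (a new reading comes with each control period).
- capture(name): name is "scene" or "side" or "wrist"; returns a dict with "img" (384x512x3 uint8, blue, green, red), "K" (3x3 intrinsics, pixels), "cam_to_world" (4x4, takes a point from camera to world coordinates); the wrist camera has in their place "mount" (4x4, takes a point from camera to tool coordinates, whose origin is the TCP and whose axes are the flange's). Camera axes: x right, y up, looking along -z (the intrinsics and any distortion apply to the point x, -y, -z); pixel columns grow to the right and rows downward; lengths in mm; the calibration is good to about 2 mm. A picture is of the moment at which its call begins: read the wrist's pose just before it. There is no depth.
- job_done(): hands the job in; it is judged then, once.
The state is a dict: "clock": time; "joints": joint angles; "joint_vel": joint speeds; "tau": joint torques, N m; "ee_pos": TCP position; "eef_rot": TCP orientation; "force": force on the tool from outside, world axes, zero at the start; "wrist_torque": the same for the moment, N m; "finger_gap": finger opening in mm; "gripper_force": force on a finger pad.
Only numpy, scipy, OpenCV 4.12 (cv2) and the standard library are available. Lean on these libraries where they do the work, as an engineer would, in place of code of your own. Each camera call takes 0.05 s, during which the arm holds its last target. There are 200 camera calls.

## Working session

There is one attempt and no reset: what is moved stays moved. The work goes in short steps, Python scripts to look and compute and a shell command to move; the robot and the scene stay as the last step left them, time stands still between calls to the robot, and variables do not carry over. Pictures are saved under pics/ and viewed, at most 14 in all, crops included, and the job is handed in when it is done.

```bash
mkdir -p pics; ls; python3 - <<'E'
from station import get_obs,capture
import cv2,numpy as np
o=get_obs();print(o)
for n in("scene","side","wrist"):
    c=capture(n);cv2.imwrite(f"pics/{n}0.png",c["img"]);print(n,c["K"],c.get("cam_to_world",c.get("mount")),c.keys())
E
```

```text
pics
{'clock': 0.0, 'joints': array([ 1.47260279e+00,  3.85575420e-01,  6.65015270e-03, -4.93299336e-04,
       -1.19400804e+00, -2.58592883e-01]), 'joint_vel': array([ 0.00062044, -0.00073885, -0.00111196, -0.00130942,  0.0006752 ,
        0.0001267 ]), 'tau': array([ 5.36062053e-04, -3.90664995e+01,  1.87405783e+01,  4.21998963e+00,
        1.09407576e-02, -1.95594957e-04]), 'ee_pos': array([218.06955046, 585.08900769, 221.45858583]), 'eef_rot': array([[ 9.36960507e-01, -3.49434636e-01, -6.65981886e-04],
       [-3.49435256e-01, -9.36958200e-01, -2.08167648e-03],
       [ 1.03412674e-04,  2.18316620e-03, -9.99997612e-01]]), 'force': array([-0.26475672, -0.14948906, -0.0939008 ]), 'wrist_torque': array([-0.01569277,  0.00934341,  0.02174607]), 'gripper_force': 0.0, 'finger_gap': 86.77492029901788}
scene [[350.64529414   0.         251.99670569]
 [  0.         350.64529414 184.48590366]
 [  0.           0.           1.        ]] [[-8.19623743e-01 -3.86736952e-01  4.22671800e-01  9.21928305e+02]
 [ 5.72886014e-01 -5.47726168e-01  6.09752130e-01  5.55405140e+02]
 [-4.30527509e-03  7.41
[... 327 characters left out ...]
68e-01  4.48031624e+02]
 [-2.97254778e-01  6.71715335e-01 -6.78555897e-01 -4.33527383e+02]
 [-1.05287245e-02  7.08330661e-01  7.05802253e-01  5.42071481e+02]
 [ 0.00000000e+00  0.00000000e+00  0.00000000e+00  1.00000000e+00]] dict_keys(['img', 'K', 'cam_to_world'])
wrist [[280.52314466   0.         258.24024558]
 [  0.         280.52314466 196.14986648]
 [  0.           0.           1.        ]] [[-1.78177965e-03  9.57865327e-01  2.87212188e-01  7.91006694e+01]
 [ 9.99998291e-01  1.84823216e-03  3.97584402e-05 -6.44903553e-01]
 [-4.92751571e-04  2.87211768e-01 -9.57866983e-01 -1.62718099e+02]
 [ 0.00000000e+00  0.00000000e+00  0.00000000e+00  1.00000000e+00]] dict_keys(['img', 'K', 'mount'])
```

View pics/scene0.png

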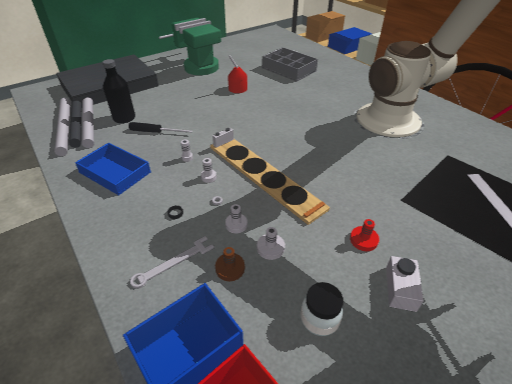

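View pics/side0.png

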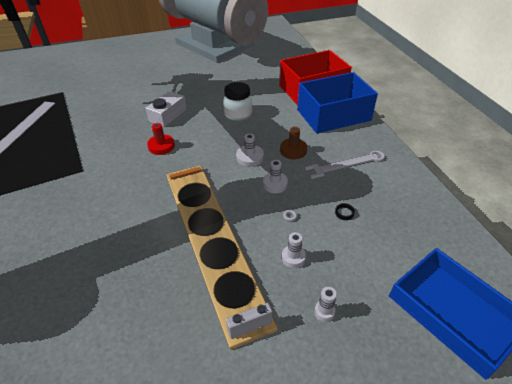

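Scene view: four grey drifts stand at (185,150), (207,170), (236,217) and (271,242). The look-alikes are red at (365,235) and brown at (230,263), and I leave both alone. The steel stop is at (222,137) and the batten end at (315,210). I'll confirm in an enlarged crop.

```bash
python3 - <<'E'
import cv2,numpy as np
a=cv2.imread("pics/scene0.png")[120:285,165:345];b=cv2.imread("pics/side0.png")[120:345,160:350]
a=cv2.resize(a,None,fx=3.3,fy=3.3,interpolation=cv2.INTER_CUBIC);b=cv2.resize(b,None,fx=2.6,fy=2.6,interpolation=cv2.INTER_CUBIC)
cv2.imwrite("pics/c1.png",a);cv2.imwrite("pics/c2.png",b)
E
```

```text
(no output)
```

View pics/c1.png

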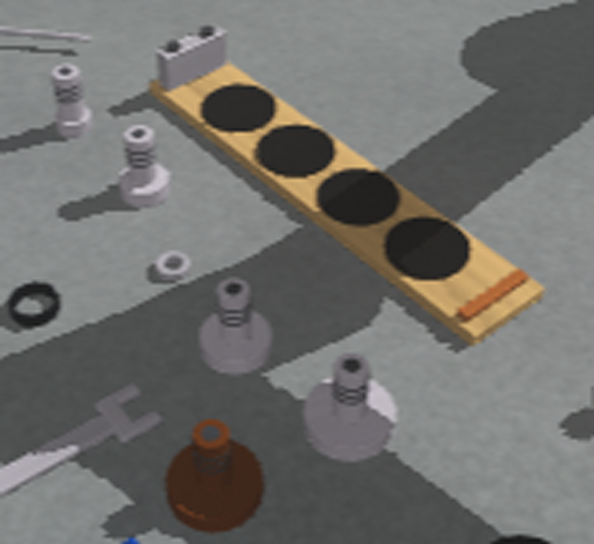

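View pics/c2.png

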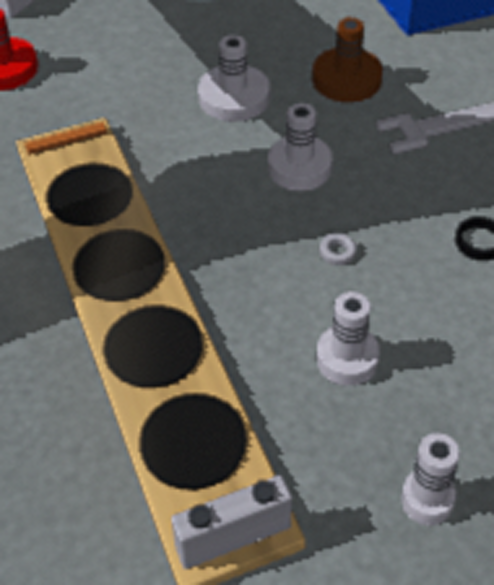

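```bash
cat > h.py <<'E'
import numpy as np
from station import get_obs,capture
def xy(c,u,v,z,T=None):
    T=c["cam_to_world"] if T is None else T
    K=c["K"];d=T[:3,:3]@np.array([(u-K[0,2])/K[0,0],-(v-K[1,2])/K[1,1],-1]);p=T[:3,3]
    return (p+d*(z-p[2])/d[2])[:2]
def proj(c,P,T=None):
    T=c["cam_to_world"] if T is None else T
    q=(np.atleast_2d(P)-T[:3,3])@T[:3,:3];K=c["K"]
    return np.c_[K[0,2]+K[0,0]*q[:,0]/-q[:,2],K[1,2]+K[1,1]*q[:,1]/q[:,2]]
def wristT(c,o):
    T=np.eye(4);T[:3,:3]=o["eef_rot"];T[:3,3]=o["ee_pos"];return T@c["mount"]
E
python3 - <<'E'
from h import *
s=capture("scene");d=capture("side")
n="a b c d p1 p2 p3 p4".split()
A=[(66,72),(139,133),(234,289),(352,366),(238,108),(295,151),(358,197),(427,248)]
B=[(439,451),(352,305),(301,113),(233,44),(194,441),(154,346),(119,265),(89,195)]
for k,a,b in zip(n,A,B):
    z=58 if k in "abcd" else 15
    p=xy(s,165+(a[0]+.5)/3.3-.5,120+(a[1]+.5)/3.3-.5,z);q=xy(d,160+(b[0]+.5)/2.6-.5,120+(b[1]+.5)/2.6-.5,z)
    print(k,p.round(1),q.round(1),((p+q)/2).round(1))
# flange widths (px in crop): left/right extremes at z=7
for k,l,r,v in (("a",54,91,120),("b",119,170,188),("c",198,272,343),("d",303,397,415)):
    print(k,np.linalg.norm(xy(s,165+l/3.3,120+v/3.3,7)-xy(s,165+r/3.3,120+v/3.3,7)).round(1))
E
```

```text
a [ 625.7 -190. ] [ 625.5 -190.6] [ 625.6 -190.3]
b [616.8 -84.9] [617.5 -82.7] [617.2 -83.8]
c [647.9  96.8] [647.6  97. ] [647.8  96.9]
d [624.4 194.2] [624.  193.8] [624.2 194. ]
p1 [ 507.3 -116.6] [ 505.5 -118.8] [ 506.4 -117.7]
p2 [501.2 -41.4] [498.9 -44. ] [500.1 -42.7]
p3 [494.   32.9] [491.8  30.5] [492.9  31.7]
p4 [487.2 107.5] [484.9 104.6] [486.  106.1]
a 31.4
b 40.4
c 50.8
d 60.8
```

The flange widths come out at 31, 40, 51 and 61 mm, so a to d are identified. The two views agree to 2–3 mm and the pad spacing is 75 mm. The stop is next to p1, so d→p1, c→p2, b→p3, a→p4. I'll turn the tool to close across the board.

```bash
cat >> h.py <<'E'
def to(x,y,z):
    o=get_obs();R=o["eef_rot"];d=np.array([x,y,z])-o["ee_pos"]
    yt=np.degrees(np.arctan2(R[1,1],R[0,1]))
    print("pos",o["ee_pos"].round(1),"offset mm",(R.T@d).round(1),"yaw",yt.round(2),"rz to -174.8:",(yt+174.8).round(2),"t",round(o["clock"],1),"gap",o["finger_gap"].round(1))
D=dict(a=(625.6,-190.3),b=(617.2,-83.8),c=(647.8,96.9),d=(624.2,194.0))
P=dict(d=(506.4,-117.7),c=(500.1,-42.7),b=(492.9,31.7),a=(486.0,106.1))
E
python3 -m pendant '[{"claw":0.06,"offset":[0,0,0],"rot":[0,0,8]},{"claw":0.06,"offset":[0,0,0],"rot":[0,0,8]},{"claw":0.06,"offset":[0,0,0],"rot":[0,0,8]},{"claw":0.06,"offset":[0,0,0],"rot":[0,0,8]},{"claw":0.06,"offset":[0,0,0],"rot":[0,0,8]},{"claw":0.06,"offset":[0,0,0],"rot":[0,0,8]},{"claw":0.06,"offset":[0,0,0],"rot":[0,0,8]},{"claw":0.06,"offset":[0,0,0],"rot":[0,0,8]},{"claw":0.06,"offset":[0,0,0],"rot":[0,0,0]},{"claw":0.06,"offset":[0,0,0],"rot":[0,0,0]}]'
python3 -c "
from h import *
to(*D['d'],221)
s=capture('scene')
print('brown top',xy(s,165+211/3.3,120+428/3.3,58),'jar top z90',xy(s,323,298,90),get_obs()['joints'])"
```

```text
clock: 1.25
ee_pos: [218.3, 585.6, 222.5]
eef_rot: [[0.1, -0.995, -0.0], [-0.995, -0.1, -0.0], [0.0, 0.0, -1.0]]
force: [0.3, 0.1, 0.1]
finger_gap: 60.1
gripper_force: 0.0Traceback (most recent call last):
  File "<string>", line 3, in <module>
    to(*D['d'],221)
    ~~^^^^^^^^^^^^^
  File "h.py", line 16, in to
    print("pos",o["ee_pos"].round(1),"offset mm",(R.T@d).round(1),"yaw",yt.round(2),"rz to -174.8:",(yt+174.8).round(2),"t",round(o["clock"],1),"gap",o["finger_gap"].round(1))
                                                                                                                                                      ^^^^^^^^^^^^^^^^^^^^^
AttributeError: 'float' object has no attribute 'round'
```

```bash
sed -i 's/o\["finger_gap"\].round(1)/round(o["finger_gap"],1)/' h.py
python3 -m pendant '[{"claw":0.06,"offset":[0.036,-0.030,0],"rot":[0,0,0]},{"claw":0.06,"offset":[0.036,-0.030,0],"rot":[0,0,0]},{"claw":0.06,"offset":[0.036,-0.030,0],"rot":[0,0,0]},{"claw":0.06,"offset":[0.036,-0.030,0],"rot":[0,0,0]},{"claw":0.06,"offset":[0.036,-0.030,0],"rot":[0,0,0]},{"claw":0.06,"offset":[0.036,-0.030,0],"rot":[0,0,0]},{"claw":0.06,"offset":[0.036,-0.030,0],"rot":[0,0,0]},{"claw":0.06,"offset":[0.036,-0.030,0],"rot":[0,0,0]},{"claw":0.06,"offset":[0.036,-0.030,0],"rot":[0,0,0]},{"claw":0.06,"offset":[0.036,-0.030,0],"rot":[0,0,0]},{"claw":0.06,"offset":[0,0,0],"rot":[0,0,0]},{"claw":0.06,"offset":[0,0,0],"rot":[0,0,0]}]'
python3 -c "
from h import *
import cv2
s=capture('scene')
print('brown top',xy(s,165+211/3.3,120+428/3.3,58),'jar top z90',xy(s,323,298,90),get_obs()['joints'])
o=get_obs();w=capture('wrist');T=wristT(w,o);cv2.imwrite('pics/w1.png',w['img'])
for k in 'abcd':print(k,proj(w,[[*D[k],58]],T).round(),'pad',proj(w,[[*P[k],15]],T).round())
to(*D['d'],120)"
```

```text
clock: 2.45
ee_pos: [552.2, 255.3, 222.2]
eef_rot: [[0.096, -0.995, -0.001], [-0.995, -0.096, -0.0], [0.0, 0.001, -1.0]]
force: [-0.7, -0.3, 0.2]
finger_gap: 60.2
gripper_force: 0.0
brown top [720.60351108 185.40760057] jar top z90 [659.53071916 376.24377059] [ 7.00539057e-01  3.56608446e-01 -3.53669940e-02 -3.21468627e-04
 -1.17920031e+00 -6.02806474e-01]
a [[ 217. -417.]] pad [[325.  56.]]
b [[ 220. -217.]] pad [[330. -18.]]
c [[180.  21.]] pad [[ 335. -102.]]
d [[200. 121.]] pad [[ 342. -200.]]
pos [551.3 256.8 222.5] offset mm [ 69.7 -66.4 102.5] yaw -174.35 rz to -174.8: 0.45 t 2.5 gap 59.8
```

View pics/w1.png

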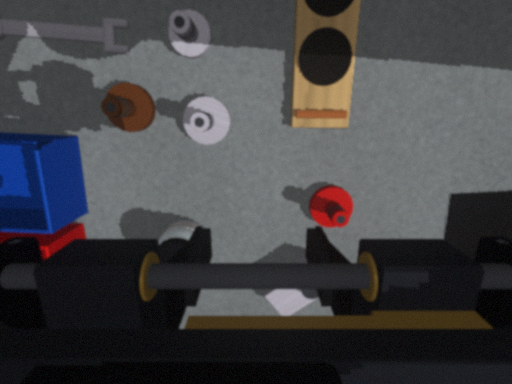

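The wrist view shows d's top at (200,122), where (200,121) was predicted, and the last pad at (325,56) as predicted, so the positions hold. Moving over d and down.

```bash

python3 -m pendant '[{"claw":0.06,"offset":[0.0232,-0.0221,0],"rot":[0,0,0.4]},{"claw":0.06,"offset":[0.0232,-0.0221,0],"rot":[0,0,0]},{"claw":0.06,"offset":[0.0232,-0.0221,0],"rot":[0,0,0]},{"claw":0.06,"offset":[0,0,0.035],"rot":[0,0,0]},{"claw":0.06,"offset":[0,0,0.035],"rot":[0,0,0]},{"claw":0.06,"offset":[0,0,0.035],"rot":[0,0,0]},{"claw":0.06,"offset":[0,0,0.025],"rot":[0,0,0]},{"claw":0.06,"offset":[0,0,0],"rot":[0,0,0]},{"claw":0.06,"offset":[0,0,0],"rot":[0,0,0]}]'
python3 -c "
from h import *
import cv2
o=get_obs();w=capture('wrist');T=wristT(w,o);cv2.imwrite('pics/w2.png',w['img'])
print(proj(w,[[*D['d'],58]],T).round())
to(*D['d'],23)"
```

```text
clock: 3.45
ee_pos: [624.2, 194.5, 93.3]
eef_rot: [[0.093, -0.996, 0.001], [-0.996, -0.093, -0.0], [0.0, -0.001, -1.0]]
force: [0.3, -0.3, -0.0]
finger_gap: 60.0
gripper_force: 0.0
[[259. 220.]]
pos [624.9 194.6  94.4] offset mm [ 0.6  1.  71.4] yaw -174.7 rz to -174.8: 0.1 t 3.5 gap 60.1
```

View pics/w2.png

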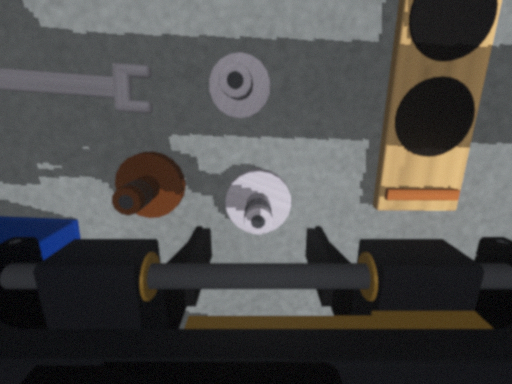

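d's stem top is at (258,219), where (259,220) was predicted, so it is centred between the fingers. Descend and grip.

```bash

python3 -m pendant '[{"claw":0.06,"offset":[0,0,0.025],"rot":[0,0,0]},{"claw":0.06,"offset":[0,0,0.025],"rot":[0,0,0]},{"claw":0.06,"offset":[0,0,0.020],"rot":[0,0,0]},{"claw":0.06,"offset":[0,0,0],"rot":[0,0,0]},{"claw":0.015,"offset":[0,0,0],"rot":[0,0,0]},{"claw":0.015,"offset":[0,0,0],"rot":[0,0,0]},{"claw":0.015,"offset":[0,0,0],"rot":[0,0,0]},{"claw":0.015,"offset":[0,0,0],"rot":[0,0,0]},{"claw":0.015,"offset":[0,0,0],"rot":[0,0,0]},{"claw":0.015,"offset":[0,0,0],"rot":[0,0,0]},{"claw":0.015,"offset":[0,0,0],"rot":[0,0,0]}]'
python3 -c "
from h import *
to(*P['d'],140)"
```

```text
clock: 4.6
ee_pos: [624.4, 193.3, 22.9]
eef_rot: [[0.09, -0.996, 0.001], [-0.996, -0.09, 0.0], [-0.0, -0.001, -1.0]]
force: [-0.0, 0.4, 2.1]
finger_gap: 21.3
gripper_force: 30.0
pos [624.4 193.3  22.9] offset mm [ 299.1  145.5 -117.2] yaw -174.83 rz to -174.8: -0.03 t 4.6 gap 21.3
```

```bash

python3 -m pendant '[{"claw":0.015,"offset":[0,0,-0.015],"rot":[0,0,0]},{"claw":0.015,"offset":[0,0,-0.025],"rot":[0,0,0]},{"claw":0.015,"offset":[0,0,-0.025],"rot":[0,0,0]},{"claw":0.015,"offset":[0,0,-0.025],"rot":[0,0,0]},{"claw":0.015,"offset":[0.02,0.01,-0.01],"rot":[0,0,0]},{"claw":0.015,"offset":[0.03,0.0145,0],"rot":[0,0,0]},{"claw":0.015,"offset":[0.03,0.0145,0],"rot":[0,0,0]},{"claw":0.015,"offset":[0.03,0.0145,0],"rot":[0,0,0]},{"claw":0.015,"offset":[0.03,0.0145,0],"rot":[0,0,0]},{"claw":0.015,"offset":[0.03,0.0145,0],"rot":[0,0,0]},{"claw":0.015,"offset":[0.03,0.0145,0],"rot":[0,0,0]},{"claw":0.015,"offset":[0.03,0.0145,0],"rot":[0,0,0]}]'
python3 -m pendant '[{"claw":0.015,"offset":[0.03,0.0145,0],"rot":[0,0,0]},{"claw":0.015,"offset":[0.025,0.012,0],"rot":[0,0,0]},{"claw":0.015,"offset":[0.010,0.005,0],"rot":[0,0,0]},{"claw":0.015,"offset":[0,0,0],"rot":[0,0,0]},{"claw":0.015,"offset":[0,0,0],"rot":[0,0,0]}]'
python3 -c "
from h import *
to(*P['d'],39)"
```

```text
clock: 5.8
ee_pos: [532.9, -47.1, 123.2]
eef_rot: [[0.09, -0.996, 0.0], [-0.996, -0.09, 0.0], [-0.0, -0.0, -1.0]]
force: [1.0, -1.5, -1.6]
finger_gap: 20.9
gripper_force: 30.0
clock: 6.3
ee_pos: [508.7, -113.1, 122.9]
eef_rot: [[0.09, -0.996, 0.001], [-0.996, -0.09, 0.0], [-0.0, -0.001, -1.0]]
force: [0.4, -0.0, -1.7]
finger_gap: 21.2
gripper_force: 30.0
pos [ 508.7 -113.1  122.9] offset mm [ 4.4  2.8 83.9] yaw -174.84 rz to -174.8: -0.04 t 6.3 gap 21.2
```

```bash

python3 -m pendant '[{"claw":0.015,"offset":[0.0044,0.0028,0.015],"rot":[0,0,0]},{"claw":0.015,"offset":[0,0,0.025],"rot":[0,0,0]},{"claw":0.015,"offset":[0,0,0.020],"rot":[0,0,0]},{"claw":0.015,"offset":[0,0,0.012],"rot":[0,0,0]},{"claw":0.015,"offset":[0,0,0.006],"rot":[0,0,0]},{"claw":0.015,"offset":[0,0,0.003],"rot":[0,0,0]},{"claw":0.015,"offset":[0,0,0],"rot":[0,0,0]},{"claw":0.015,"offset":[0,0,0.002],"rot":[0,0,0]},{"claw":0.015,"offset":[0,0,0.0005],"rot":[0,0,0]},{"claw":0.015,"offset":[0,0,0],"rot":[0,0,0]}]'
python3 -c "
from h import *
import cv2
to(*P['d'],38)
cv2.imwrite('pics/s2.png',cv2.resize(capture('side')['img'][230:370,140:340],None,fx=3,fy=3))"
```

```text
clock: 7.3
ee_pos: [506.1, -118.1, 39.4]
eef_rot: [[0.09, -0.996, 0.001], [-0.996, -0.09, 0.0], [0.0, -0.001, -1.0]]
force: [0.1, -0.0, -2.1]
finger_gap: 21.2
gripper_force: 30.0
pos [ 506.1 -118.1   39.4] offset mm [-0.4 -0.4  1.4] yaw -174.85 rz to -174.8: -0.05 t 7.3 gap 21.2
```

View pics/s2.png

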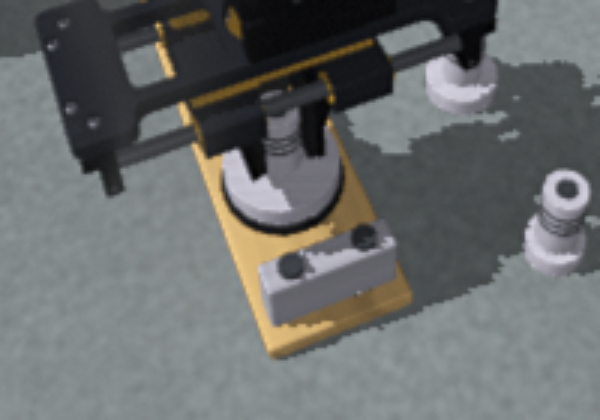

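d is centred over the pad, with the black rim even at crop (285,225) and still about 1.4 mm up. Lower onto contact.

```bash

python3 -m pendant '[{"claw":0.015,"offset":[0,0,0.001],"rot":[0,0,0]},{"claw":0.015,"offset":[0,0,0.0005],"rot":[0,0,0]},{"claw":0.015,"offset":[0,0,0],"rot":[0,0,0]}]'
```

```text
clock: 7.65
ee_pos: [505.9, -118.2, 37.9]
eef_rot: [[0.09, -0.996, 0.0], [-0.996, -0.09, -0.0], [0.0, -0.0, -1.0]]
force: [-0.3, -0.4, 1.7]
finger_gap: 21.5
gripper_force: 30.0
```

Contact: the force went from −2.1 to +1.7 N. Release, rise and go to c.

```bash

python3 -m pendant '[{"claw":0.03,"offset":[0,0,0],"rot":[0,0,0]},{"claw":0.055,"offset":[0,0,0],"rot":[0,0,0]},{"claw":0.055,"offset":[0,0,0],"rot":[0,0,0]},{"claw":0.055,"offset":[0,0,0],"rot":[0,0,0]},{"claw":0.055,"offset":[0,0,-0.02],"rot":[0,0,0]},{"claw":0.055,"offset":[0,0,-0.04],"rot":[0,0,0]},{"claw":0.055,"offset":[0,0,-0.04],"rot":[0,0,0]},{"claw":0.055,"offset":[-0.034,-0.027,0],"rot":[0,0,0]},{"claw":0.055,"offset":[-0.034,-0.027,0],"rot":[0,0,0]},{"claw":0.055,"offset":[-0.034,-0.027,0],"rot":[0,0,0]},{"claw":0.055,"offset":[-0.034,-0.027,0],"rot":[0,0,0]},{"claw":0.055,"offset":[-0.034,-0.027,0],"rot":[0,0,0]}]'
python3 -m pendant '[{"claw":0.055,"offset":[-0.031,-0.026,0],"rot":[0,0,0]},{"claw":0.055,"offset":[0,0,0.03],"rot":[0,0,0]},{"claw":0.055,"offset":[0,0,0],"rot":[0,0,0]},{"claw":0.055,"offset":[0,0,0],"rot":[0,0,0]}]'
python3 -c "
from h import *
import cv2
o=get_obs();w=capture('wrist');T=wristT(w,o)
q=proj(w,[[*D['c'],58]],T)[0];print(q.round())
x,y=q.round().astype(int);i=w['img'];cv2.drawMarker(i,(x,y),(0,0,255),0,5);cv2.imwrite('pics/w3.png',cv2.resize(i[y-70:y+60,x-100:x+100],None,fx=3,fy=3))
to(*D['c'],23)"
```

```text
clock: 8.85
ee_pos: [625.7, 64.9, 137.5]
eef_rot: [[0.09, -0.996, 0.0], [-0.996, -0.09, 0.0], [0.0, -0.0, -1.0]]
force: [-0.0, 0.2, 0.5]
finger_gap: 55.2
gripper_force: 0.0
clock: 9.25
ee_pos: [647.4, 96.0, 106.9]
eef_rot: [[0.09, -0.996, -0.002], [-0.996, -0.09, -0.001], [0.001, 0.003, -1.0]]
force: [-0.9, -0.0, 0.6]
finger_gap: 55.3
gripper_force: 0.0
[258. 215.]
pos [648.2  95.9 108.2] offset mm [-1.1  0.3 85.2] yaw -174.86 rz to -174.8: -0.06 t 9.3 gap 55.0
```

View pics/w3.png

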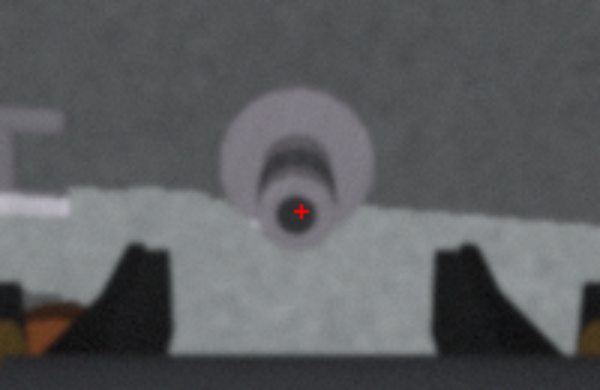

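The predicted mark sits on c's stem top, at crop (300,212), to within about 1 px. Descend and grip c.

```bash

python3 -m pendant '[{"claw":0.055,"offset":[-0.001,0,0.025],"rot":[0,0,0]},{"claw":0.055,"offset":[0,0,0.03],"rot":[0,0,0]},{"claw":0.055,"offset":[0,0,0.03],"rot":[0,0,0]},{"claw":0.055,"offset":[0,0,0],"rot":[0,0,0]},{"claw":0.055,"offset":[0,0,0],"rot":[0,0,0]},{"claw":0.015,"offset":[0,0,0],"rot":[0,0,0]},{"claw":0.015,"offset":[0,0,0],"rot":[0,0,0]},{"claw":0.015,"offset":[0,0,0],"rot":[0,0,0]},{"claw":0.015,"offset":[0,0,0],"rot":[0,0,0]},{"claw":0.015,"offset":[0,0,0],"rot":[0,0,0]},{"claw":0.015,"offset":[0,0,0],"rot":[0,0,0]}]'
python3 -c "
from h import *
to(*P['c'],125)"
```

```text
clock: 10.4
ee_pos: [648.3, 97.7, 22.9]
eef_rot: [[0.09, -0.996, 0.001], [-0.996, -0.09, 0.0], [-0.0, -0.001, -1.0]]
force: [-0.2, -0.3, 0.9]
finger_gap: 21.4
gripper_force: 30.0
pos [648.3  97.7  22.9] offset mm [ 126.4  160.2 -102.2] yaw -174.83 rz to -174.8: -0.03 t 10.4 gap 21.4
```

```bash

python3 -m pendant '[{"claw":0.015,"offset":[0,0,-0.015],"rot":[0,0,0]},{"claw":0.015,"offset":[0,0,-0.025],"rot":[0,0,0]},{"claw":0.015,"offset":[0,0,-0.03],"rot":[0,0,0]},{"claw":0.015,"offset":[0,0,-0.03],"rot":[0,0,0]},{"claw":0.015,"offset":[0.010,0.0127,0],"rot":[0,0,0]},{"claw":0.015,"offset":[0.02,0.0254,0],"rot":[0,0,0]},{"claw":0.015,"offset":[0.02,0.0254,0],"rot":[0,0,0]},{"claw":0.015,"offset":[0.02,0.0254,0],"rot":[0,0,0]},{"claw":0.015,"offset":[0.02,0.0254,0],"rot":[0,0,0]},{"claw":0.015,"offset":[0.02,0.0254,0],"rot":[0,0,0]},{"claw":0.015,"offset":[0.0164,0.0205,0],"rot":[0,0,0]},{"claw":0.015,"offset":[0,0,0],"rot":[0,0,0]}]'
python3 -m pendant '[{"claw":0.015,"offset":[0,0,0],"rot":[0,0,0]},{"claw":0.015,"offset":[0,0,0],"rot":[0,0,0]}]'
python3 -c "
from h import *
to(*P['c'],38)"
```

```text
clock: 11.6
ee_pos: [496.9, -44.5, 123.3]
eef_rot: [[0.087, -0.996, -0.002], [-0.996, -0.087, 0.0], [-0.0, 0.002, -1.0]]
force: [0.2, -0.1, -0.4]
finger_gap: 21.0
gripper_force: 30.0
clock: 11.8
ee_pos: [500.8, -42.3, 123.2]
eef_rot: [[0.09, -0.996, 0.002], [-0.996, -0.09, 0.0], [-0.0, -0.002, -1.0]]
force: [0.2, 0.8, -1.2]
finger_gap: 21.1
gripper_force: 30.0
pos [500.8 -42.3 123.2] offset mm [ 0.3  0.9 85.2] yaw -174.81 rz to -174.8: -0.01 t 11.8 gap 21.1
```

```bash

python3 -m pendant '[{"claw":0.015,"offset":[0,0.0005,0.015],"rot":[0,0,0]},{"claw":0.015,"offset":[0,0,0.025],"rot":[0,0,0]},{"claw":0.015,"offset":[0,0,0.020],"rot":[0,0,0]},{"claw":0.015,"offset":[0,0,0.012],"rot":[0,0,0]},{"claw":0.015,"offset":[0,0,0.006],"rot":[0,0,0]},{"claw":0.015,"offset":[0,0,0.004],"rot":[0,0,0]},{"claw":0.015,"offset":[0,0,0.002],"rot":[0,0,0]},{"claw":0.015,"offset":[0,0,0.001],"rot":[0,0,0]},{"claw":0.015,"offset":[0,0,0],"rot":[0,0,0]},{"claw":0.015,"offset":[0,0,0],"rot":[0,0,0]}]'
```

```text
clock: 12.8
ee_pos: [499.7, -42.7, 38.0]
eef_rot: [[0.09, -0.996, 0.001], [-0.996, -0.09, 0.0], [-0.0, -0.001, -1.0]]
force: [0.0, -0.5, -0.6]
finger_gap: 21.0
gripper_force: 30.0
```

```bash

python3 -m pendant '[{"claw":0.015,"offset":[0,0,0.0005],"rot":[0,0,0]},{"claw":0.015,"offset":[0,0,0],"rot":[0,0,0]},{"claw":0.03,"offset":[0,0,0],"rot":[0,0,0]},{"claw":0.05,"offset":[0,0,0],"rot":[0,0,0]},{"claw":0.05,"offset":[0,0,0],"rot":[0,0,0]},{"claw":0.05,"offset":[0,0,0],"rot":[0,0,0]},{"claw":0.05,"offset":[0,0,-0.02],"rot":[0,0,0]},{"claw":0.05,"offset":[0,0,-0.04],"rot":[0,0,0]},{"claw":0.05,"offset":[0,0,-0.04],"rot":[0,0,0]},{"claw":0.05,"offset":[0.013,-0.0283,0],"rot":[0,0,0]},{"claw":0.05,"offset":[0.013,-0.0283,0],"rot":[0,0,0]},{"claw":0.05,"offset":[0.013,-0.0283,0],"rot":[0,0,0]}]'
python3 -m pendant '[{"claw":0.05,"offset":[0.013,-0.0283,0],"rot":[0,0,0]},{"claw":0.05,"offset":[0,0,0.03],"rot":[0,0,0]},{"claw":0.05,"offset":[0,0,0],"rot":[0,0,0]},{"claw":0.05,"offset":[0,0,0],"rot":[0,0,0]}]'
python3 -c "
from h import *
import cv2
o=get_obs();w=capture('wrist');T=wristT(w,o)
q=proj(w,[[*D['b'],58]],T)[0];print(q.round())
x,y=q.round().astype(int);i=w['img'];cv2.drawMarker(i,(x,y),(0,0,255),0,5);cv2.imwrite('pics/w4.png',i)
to(*D['b'],23)"
```

```text
clock: 14.0
ee_pos: [588.4, -74.3, 137.6]
eef_rot: [[0.09, -0.996, 0.001], [-0.996, -0.09, 0.0], [-0.0, -0.001, -1.0]]
force: [0.4, 1.3, -0.5]
finger_gap: 50.1
gripper_force: 0.0
clock: 14.4
ee_pos: [615.9, -84.6, 106.4]
eef_rot: [[0.09, -0.996, -0.003], [-0.996, -0.09, -0.001], [0.0, 0.003, -1.0]]
force: [0.7, 0.8, 0.5]
finger_gap: 50.3
gripper_force: 0.0
[257. 215.]
pos [616.7 -84.4 107.6] offset mm [-0.6 -0.6 84.6] yaw -174.81 rz to -174.8: -0.01 t 14.4 gap 49.7
```

View pics/w4.png

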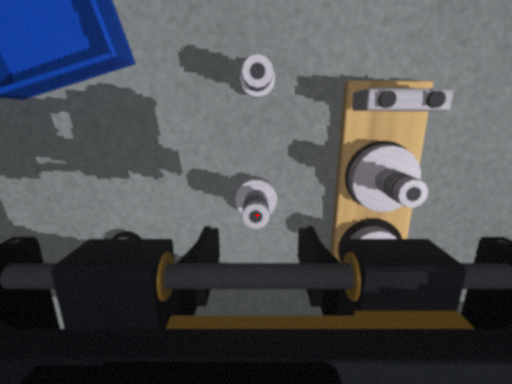

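The mark falls on b's top at (257,215), and d stands on its pad at (385,178). Grip b.

```bash

python3 -m pendant '[{"claw":0.05,"offset":[-0.0005,-0.0005,0.025],"rot":[0,0,0]},{"claw":0.05,"offset":[0,0,0.03],"rot":[0,0,0]},{"claw":0.05,"offset":[0,0,0.03],"rot":[0,0,0]},{"claw":0.05,"offset":[0,0,0],"rot":[0,0,0]},{"claw":0.05,"offset":[0,0,0],"rot":[0,0,0]},{"claw":0.015,"offset":[0,0,0],"rot":[0,0,0]},{"claw":0.015,"offset":[0,0,0],"rot":[0,0,0]},{"claw":0.015,"offset":[0,0,0],"rot":[0,0,0]},{"claw":0.015,"offset":[0,0,0],"rot":[0,0,0]},{"claw":0.015,"offset":[0,0,0],"rot":[0,0,0]},{"claw":0.015,"offset":[0,0,0],"rot":[0,0,0]}]'
python3 -c "
from h import *
to(*P['b'],125)"
```

```text
clock: 15.55
ee_pos: [617.7, -83.9, 22.7]
eef_rot: [[0.09, -0.996, 0.001], [-0.996, -0.09, -0.0], [0.0, -0.001, -1.0]]
force: [0.2, -0.2, 2.8]
finger_gap: 21.6
gripper_force: 30.0
pos [617.7 -83.9  22.7] offset mm [-126.3  113.8 -102.5] yaw -174.83 rz to -174.8: -0.03 t 15.6 gap 21.6
```

```bash

python3 -m pendant '[{"claw":0.015,"offset":[0,0,-0.015],"rot":[0,0,0]},{"claw":0.015,"offset":[0,0,-0.025],"rot":[0,0,0]},{"claw":0.015,"offset":[0,0,-0.03],"rot":[0,0,0]},{"claw":0.015,"offset":[0,0,-0.03],"rot":[0,0,0]},{"claw":0.015,"offset":[-0.01,0.009,0],"rot":[0,0,0]},{"claw":0.015,"offset":[-0.02,0.018,0],"rot":[0,0,0]},{"claw":0.015,"offset":[-0.02,0.018,0],"rot":[0,0,0]},{"claw":0.015,"offset":[-0.02,0.018,0],"rot":[0,0,0]},{"claw":0.015,"offset":[-0.02,0.018,0],"rot":[0,0,0]},{"claw":0.015,"offset":[-0.02,0.018,0],"rot":[0,0,0]},{"claw":0.015,"offset":[-0.0163,0.0148,0],"rot":[0,0,0]},{"claw":0.015,"offset":[0,0,0],"rot":[0,0,0]}]'
python3 -m pendant '[{"claw":0.015,"offset":[0,0,0],"rot":[0,0,0]},{"claw":0.015,"offset":[0,0,0],"rot":[0,0,0]}]'
python3 -c "
from h import *
to(*P['b'],37.8)"
```

```text
clock: 16.75
ee_pos: [489.7, 32.5, 121.3]
eef_rot: [[0.092, -0.996, -0.003], [-0.996, -0.092, -0.0], [-0.0, 0.003, -1.0]]
force: [-0.1, -0.5, -1.5]
finger_gap: 21.2
gripper_force: 30.0
clock: 16.95
ee_pos: [492.9, 31.4, 121.8]
eef_rot: [[0.09, -0.996, -0.0], [-0.996, -0.09, -0.0], [0.0, 0.0, -1.0]]
force: [0.5, 1.2, -1.2]
finger_gap: 21.6
gripper_force: 30.0
pos [492.9  31.4 121.8] offset mm [-0.3 -0.  84. ] yaw -174.86 rz to -174.8: -0.06 t 16.9 gap 21.6
```

```bash

python3 -m pendant '[{"claw":0.015,"offset":[0,0,0.015],"rot":[0,0,0]},{"claw":0.015,"offset":[0,0,0.025],"rot":[0,0,0]},{"claw":0.015,"offset":[0,0,0.020],"rot":[0,0,0]},{"claw":0.015,"offset":[0,0,0.012],"rot":[0,0,0]},{"claw":0.015,"offset":[0,0,0.006],"rot":[0,0,0]},{"claw":0.015,"offset":[0,0,0.004],"rot":[0,0,0]},{"claw":0.015,"offset":[0,0,0.0015],"rot":[0,0,0]},{"claw":0.015,"offset":[0,0,0.0005],"rot":[0,0,0]},{"claw":0.015,"offset":[0,0,0],"rot":[0,0,0]},{"claw":0.015,"offset":[0,0,0],"rot":[0,0,0]}]'
```

```text
clock: 17.95
ee_pos: [492.9, 31.8, 38.6]
eef_rot: [[0.09, -0.996, 0.001], [-0.996, -0.09, 0.0], [-0.0, -0.001, -1.0]]
force: [-0.2, 0.2, -1.1]
finger_gap: 21.1
gripper_force: 30.0
```

```bash

python3 -m pendant '[{"claw":0.015,"offset":[0,0,0.0006],"rot":[0,0,0]},{"claw":0.015,"offset":[0,0,0.0004],"rot":[0,0,0]},{"claw":0.015,"offset":[0,0,0],"rot":[0,0,0]}]'
python3 -m pendant '[{"claw":0.03,"offset":[0,0,0],"rot":[0,0,0]},{"claw":0.05,"offset":[0,0,0],"rot":[0,0,0]},{"claw":0.05,"offset":[0,0,0],"rot":[0,0,0]},{"claw":0.05,"offset":[0,0,0],"rot":[0,0,0]},{"claw":0.05,"offset":[0,0,-0.02],"rot":[0,0,0]},{"claw":0.05,"offset":[0,0,-0.04],"rot":[0,0,0]},{"claw":0.05,"offset":[0,0,-0.04],"rot":[0,0,0]},{"claw":0.05,"offset":[0.0333,-0.016,0],"rot":[0,0,0]},{"claw":0.05,"offset":[0.0333,-0.016,0],"rot":[0,0,0]},{"claw":0.05,"offset":[0.0333,-0.016,0],"rot":[0,0,0]},{"claw":0.05,"offset":[0.0333,-0.016,0],"rot":[0,0,0]},{"claw":0.05,"offset":[0.0333,-0.016,0],"rot":[0,0,0]}]'
python3 -m pendant '[{"claw":0.05,"offset":[0.0333,-0.016,0],"rot":[0,0,0]},{"claw":0.05,"offset":[0.0333,-0.016,0],"rot":[0,0,0]},{"claw":0.05,"offset":[0,0,0.03],"rot":[0,0,0]},{"claw":0.05,"offset":[0,0,0],"rot":[0,0,0]},{"claw":0.05,"offset":[0,0,0],"rot":[0,0,0]}]'
python3 -c "
from h import *
import cv2
o=get_obs();w=capture('wrist');T=wristT(w,o)
q=proj(w,[[*D['a'],58]],T)[0];print(q.round())
x,y=q.round().astype(int);i=w['img'];cv2.drawMarker(i,(x,y),(0,0,255),0,5);cv2.imwrite('pics/w5.png',i)
to(*D['a'],23)"
```

```text
clock: 18.25
ee_pos: [492.8, 31.8, 37.6]
eef_rot: [[0.09, -0.996, 0.001], [-0.996, -0.09, 0.0], [-0.0, -0.001, -1.0]]
force: [-1.9, 0.0, 3.5]
finger_gap: 21.5
gripper_force: 30.0
clock: 19.45
ee_pos: [587.7, -128.3, 136.8]
eef_rot: [[0.09, -0.996, -0.0], [-0.996, -0.09, 0.0], [-0.0, 0.0, -1.0]]
force: [1.1, 0.3, 0.1]
finger_gap: 49.9
gripper_force: 0.0
clock: 19.95
ee_pos: [624.3, -190.3, 106.4]
eef_rot: [[0.09, -0.996, -0.003], [-0.996, -0.09, -0.0], [-0.0, 0.003, -1.0]]
force: [0.0, 0.1, 0.2]
finger_gap: 49.7
gripper_force: 0.0
[257. 214.]
pos [ 625.1 -190.1  107.6] offset mm [ 0.2 -0.5 84.6] yaw -174.79 rz to -174.8: 0.01 t 20.0 gap 49.9
```

View pics/w5.png

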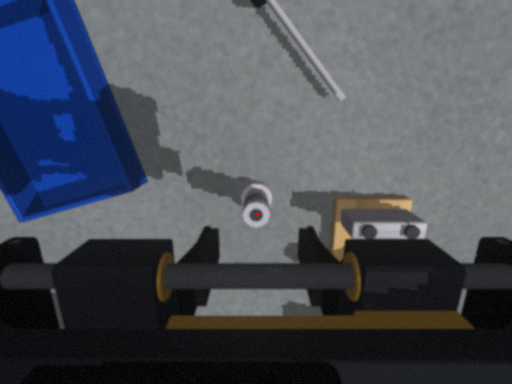

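The mark is on a's top at (257,214) and the tray is about 100 mm clear. Grip a.

```bash

python3 -m pendant '[{"claw":0.05,"offset":[0,-0.0005,0.025],"rot":[0,0,0]},{"claw":0.05,"offset":[0,0,0.03],"rot":[0,0,0]},{"claw":0.05,"offset":[0,0,0.03],"rot":[0,0,0]},{"claw":0.05,"offset":[0,0,0],"rot":[0,0,0]},{"claw":0.05,"offset":[0,0,0],"rot":[0,0,0]},{"claw":0.015,"offset":[0,0,0],"rot":[0,0,0]},{"claw":0.015,"offset":[0,0,0],"rot":[0,0,0]},{"claw":0.015,"offset":[0,0,0],"rot":[0,0,0]},{"claw":0.015,"offset":[0,0,0],"rot":[0,0,0]},{"claw":0.015,"offset":[0,0,0],"rot":[0,0,0]},{"claw":0.015,"offset":[0,0,0],"rot":[0,0,0]}]'
python3 -c "
from h import *
to(*P['a'],140)"
```

```text
clock: 21.1
ee_pos: [625.8, -190.5, 22.6]
eef_rot: [[0.09, -0.996, 0.001], [-0.996, -0.09, -0.0], [0.0, -0.001, -1.0]]
force: [-0.6, 0.8, 2.1]
finger_gap: 21.3
gripper_force: 30.0
pos [ 625.8 -190.5   22.6] offset mm [-307.9  112.5 -117.6] yaw -174.83 rz to -174.8: -0.03 t 21.1 gap 21.3
```

```bash

python3 -m pendant '[{"claw":0.015,"offset":[0,0,-0.015],"rot":[0,0,0]},{"claw":0.015,"offset":[0,0,-0.025],"rot":[0,0,0]},{"claw":0.015,"offset":[0,0,-0.03],"rot":[0,0,0]},{"claw":0.015,"offset":[0,0,-0.03],"rot":[0,0,0]},{"claw":0.015,"offset":[-0.01,0.0037,-0.015],"rot":[0,0,0]},{"claw":0.015,"offset":[-0.028,0.0102,0],"rot":[0,0,0]},{"claw":0.015,"offset":[-0.028,0.0102,0],"rot":[0,0,0]},{"claw":0.015,"offset":[-0.028,0.0102,0],"rot":[0,0,0]},{"claw":0.015,"offset":[-0.028,0.0102,0],"rot":[0,0,0]},{"claw":0.015,"offset":[-0.028,0.0102,0],"rot":[0,0,0]},{"claw":0.015,"offset":[-0.028,0.0102,0],"rot":[0,0,0]},{"claw":0.015,"offset":[-0.028,0.0102,0],"rot":[0,0,0]}]'
python3 -m pendant '[{"claw":0.015,"offset":[-0.028,0.0102,0],"rot":[0,0,0]},{"claw":0.015,"offset":[-0.028,0.0102,0],"rot":[0,0,0]},{"claw":0.015,"offset":[-0.028,0.0102,0],"rot":[0,0,0]},{"claw":0.015,"offset":[-0.018,0.0068,0],"rot":[0,0,0]},{"claw":0.015,"offset":[0,0,0],"rot":[0,0,0]},{"claw":0.015,"offset":[0,0,0],"rot":[0,0,0]},{"claw":0.015,"offset":[0,0,0],"rot":[0,0,0]}]'
python3 -c "
from h import *
to(*P['a'],37.6)"
```

```text
clock: 22.3
ee_pos: [530.5, 9.4, 136.8]
eef_rot: [[0.09, -0.996, -0.001], [-0.996, -0.09, 0.0], [-0.0, 0.001, -1.0]]
force: [0.2, 0.0, -0.6]
finger_gap: 20.9
gripper_force: 30.0
clock: 23.0
ee_pos: [485.6, 105.8, 137.0]
eef_rot: [[0.089, -0.996, -0.0], [-0.996, -0.089, -0.0], [0.0, 0.0, -1.0]]
force: [-0.5, -0.2, -0.7]
finger_gap: 21.5
gripper_force: 30.0
pos [485.6 105.8 137. ] offset mm [-0.2 -0.4 99.4] yaw -174.87 rz to -174.8: -0.07 t 23.0 gap 21.5
```

```bash

python3 -m pendant '[{"claw":0.015,"offset":[0,0,0.015],"rot":[0,0,0]},{"claw":0.015,"offset":[0,0,0.028],"rot":[0,0,0]},{"claw":0.015,"offset":[0,0,0.028],"rot":[0,0,0]},{"claw":0.015,"offset":[0,0,0.014],"rot":[0,0,0]},{"claw":0.015,"offset":[0,0,0.008],"rot":[0,0,0]},{"claw":0.015,"offset":[0,0,0.004],"rot":[0,0,0]},{"claw":0.015,"offset":[0,0,0.0015],"rot":[0,0,0]},{"claw":0.015,"offset":[0,0,0.0005],"rot":[0,0,0]},{"claw":0.015,"offset":[0,0,0],"rot":[0,0,0]},{"claw":0.015,"offset":[0,0,0],"rot":[0,0,0]}]'
```

```text
clock: 24.0
ee_pos: [486.2, 106.5, 38.7]
eef_rot: [[0.09, -0.996, 0.001], [-0.996, -0.09, 0.001], [-0.001, -0.001, -1.0]]
force: [0.8, 0.6, -0.7]
finger_gap: 21.1
gripper_force: 30.0
```

```bash

python3 -m pendant '[{"claw":0.015,"offset":[0,0,0.0006],"rot":[0,0,0]},{"claw":0.015,"offset":[0,0,0.0005],"rot":[0,0,0]},{"claw":0.015,"offset":[0,0,0],"rot":[0,0,0]}]'
python3 -m pendant '[{"claw":0.03,"offset":[0,0,0],"rot":[0,0,0]},{"claw":0.05,"offset":[0,0,0],"rot":[0,0,0]},{"claw":0.05,"offset":[0,0,0],"rot":[0,0,0]},{"claw":0.05,"offset":[0,0,0],"rot":[0,0,0]},{"claw":0.05,"offset":[0,0,-0.02],"rot":[0,0,0]},{"claw":0.05,"offset":[0,0,-0.04],"rot":[0,0,0]},{"claw":0.05,"offset":[0,0,-0.04],"rot":[0,0,0]},{"claw":0.05,"offset":[-0.04,0,-0.04],"rot":[0,0,0]},{"claw":0.05,"offset":[-0.04,0,-0.04],"rot":[0,0,0]},{"claw":0.05,"offset":[-0.04,0,0],"rot":[0,0,0]},{"claw":0.05,"offset":[-0.04,0,0],"rot":[0,0,0]},{"claw":0.05,"offset":[-0.04,0,0],"rot":[0,0,0]}]'
python3 -m pendant '[{"claw":0.05,"offset":[0,0,0],"rot":[0,0,0]},{"claw":0.05,"offset":[0,0,0],"rot":[0,0,0]},{"claw":0.05,"offset":[0,0,0],"rot":[0,0,0]}]'
python3 -c "
from h import *
import cv2
a=[]
for n,(x0,y0,x1,y1) in (('scene',(190,110,340,230)),('side',(150,130,290,350))):
    c=capture(n);i=c['img'].copy()
    for k in 'abcd':
        q=proj(c,[[*P[k],73]])[0];cv2.drawMarker(i,tuple(int(v) for v in q.round()),(0,0,255),0,3)
    i=i[y0:y1,x0:x1];a.append(cv2.resize(i,(int(i.shape[1]*580/i.shape[0]),580) if n=='side' else (420,336)))
b=np.zeros((580,a[0].shape[1]+a[1].shape[1],3),np.uint8);b[:336,:420]=a[0];b[:,420:]=a[1];cv2.imwrite('pics/f.png',b);print(b.shape,get_obs()['clock'])"
```

```text
clock: 24.3
ee_pos: [486.1, 106.5, 37.5]
eef_rot: [[0.09, -0.996, 0.001], [-0.996, -0.09, 0.0], [-0.0, -0.001, -1.0]]
force: [-0.6, -0.6, 4.3]
finger_gap: 21.1
gripper_force: 30.0
clock: 25.5
ee_pos: [468.2, 297.7, 208.0]
eef_rot: [[0.09, -0.996, 0.0], [-0.996, -0.09, 0.001], [-0.001, -0.0, -1.0]]
force: [1.2, 0.2, -0.4]
finger_gap: 49.8
gripper_force: 0.0
clock: 25.8
ee_pos: [468.4, 295.5, 207.3]
eef_rot: [[0.089, -0.996, -0.001], [-0.996, -0.089, -0.001], [0.001, 0.001, -1.0]]
force: [0.7, 1.0, 0.3]
finger_gap: 49.7
gripper_force: 0.0
(580, 789, 3) 25.9
```

View pics/f.png

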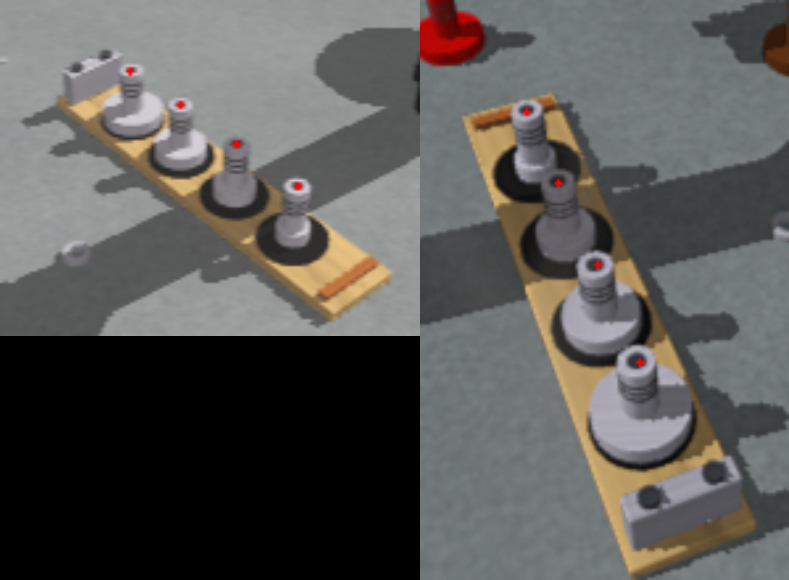

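All four stand upright, centred on their pads with the marks on the stem tops. They run from largest beside the stop (side panel 640,410) to smallest at the far end (530,160).

```bash
python3 -c "
from station import job_done
print(job_done())"
```

```text
the job is handed in; nothing more can be done
None
```

All four drifts stand upright and centred on their pads, running d, c, b, a from the steel stop, and the job was handed in at about 26 s; the hand-in returned no verdict.

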